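# Find the pitch-comb leaf that fits the lead screw

### The arm

A 6-joint arm with a two-finger parallel gripper is mounted at the origin on the work surface. World frame = base frame: x ahead of the robot, y to its left, z up, the work surface at z = 0. Lengths are in m, angles in rad, forces in N, time in s.
With the tool pointing down it reaches from about 0.375 to 0.9 m from the base axis. Payload 3.1 kg.
Tool frame: the origin (TCP) lies at the centre of the arm's flange, where the gripper is bolted on; the fingertips stand 182 mm ahead of it and the grasp point (between the pads) lies 164 mm ahead of it; z points along the fingers, y is the line along which they close (so a half turn about z gives the same grasp; the last joint's range is limited). The gripper opens to 87 mm and grips with 3 to 60 N. Pads are 19 mm wide; open, the fingers measure 117 mm over their backs; the gripper's body (75 mm by 190 mm) begins 51 mm behind the grasp point.
Start: joints at [-1.302, 0.527, 1.433, -0, 1.181, -0.178], TCP at [0.271, -0.563, 0.405] pointing down, gripper open.
Joint ranges: [-3.08, 3.08], [-0.75, 2.2], [0.22, 2.44], [-1.43, 4.57], [0, 2.65], [-2.85, 2.85]. Speed limits (rad/s): [2.79, 2.79, 3.14, 3.14, 3.14, 3.14].

### API

Orientations are given as a unit quaternion [x, y, z, w].
In Python, from rig import * gives the robot as it stands.
- The arm moves only by the tool move_arm, never from a script. Its argument "commands" is a list that holds one entry, the list of rows, each a list of 6 numbers: the shift along the tool's x, y, z in units of 40 mm (1.0 is 40 mm), then the turn, a rotation vector about the tool's x, y, z in rad. A call has 1 to 12 rows; each row is the pose to reach, as a shift and turn from the pose commanded when the call began, along the tool's axes at that moment; what a row does not reach only later rows make up. A row lasts 1/8 s, in which the tool goes at most 62.5 mm and 10.7 degrees, less where a joint would pass 70% of its speed; a pose out of reach is approached as far as the arm can. A call with a gripper value outside its range is refused whole. "claw" is the closure, from -1 (fully open) to 1 (shut), so that 0 is half open, set as the call begins (left out, the last holds). The fingers move at their own pace and stop on an object; "squeeze" is the grip in N (left out, the last holds). Time passes only in rows, so rows that repeat a pose let the fingers close. It gives the time, the measured TCP pose, the force, the opening and the grip force at its end, in the units of the state.
- get_obs(): the state, without advancing time (a new reading comes with each control period).
- camera(name): name is "scene" or "top" or "wrist"; returns a dict with "pixels" (400x640x3 uint8, blue, green, red), "range_z" (400x640 float32, m along the optical axis (not along the pixel's ray), 0 where there is no reading), "camera_matrix" (3x3 intrinsics, pixels), "extrinsics" (4x4, takes a point from world to camera coordinates). Camera axes: x right, y up, looking along -z (the intrinsics and any distortion apply to the point x, -y, -z); pixel columns grow to the right and rows downward; lengths in m; the calibration is good to about 2 mm. A picture is of the moment at which its call begins.
- hand_in(): hands the job in; it is judged then, once.
The state is a dict: "time": time; "q": joint angles; "joint_velocities": joint speeds; "joint_torque": joint torques, N m; "position": TCP position; "tool_rot": TCP orientation; "ft_force": force on the tool from outside, world axes, zero at the start; "moment": the same for the moment, N m; "grip_width": finger opening in m; "grip_force": force on a finger pad.
Only numpy, scipy, OpenCV 4.12 (cv2) and the standard library are available. Lean on these libraries where they do the work, as an engineer would, in place of code of your own. Each camera call takes 0.05 s, during which the arm holds its last target. There are 200 camera calls.

### The job

Find out which of the three pitch-comb leaves matches the lead screw clamped beside the rest plate: slide the leaves into its thread one at a time, pressing lightly, and leave the one that seats fully home in the thread, lying flat on the rest plate. The two leaves that do not fit must end up flat on the rest plate, well clear of the screw (a good centimetre or more), and everything else stays where it is.

Things in the scene. Friction and masses are not known exactly. Their poses are not given: they have to be found in the camera images.
- leaf_blue: steel pitch-comb leaf with blue thumb grip, flat on the rest plate. Blade 56 (x) x 50 (y) x 6 (z) mm, teeth on its front (+x) edge. Origin: centre of the blade's underside, z up. Grip: block 10 (x) x 26 (y) mm, 6 to 26 mm above the underside, centred 23 mm behind (-x of) the origin, its back flush with the blade's back edge. About 0.17 kg; slides easily on plate and screw, friction about 0.18
- leaf_yellow: steel pitch-comb leaf with yellow thumb grip, flat on the rest plate. Blade 56 (x) x 50 (y) x 6 (z) mm, teeth on its front (+x) edge. Origin: centre of the blade's underside, z up. Grip: block 10 (x) x 26 (y) mm, 6 to 26 mm above the underside, centred 23 mm behind (-x of) the origin, its back flush with the blade's back edge. About 0.17 kg; slides easily on plate and screw, friction about 0.18
- leaf_red: steel pitch-comb leaf with red thumb grip, flat on the rest plate. Blade 56 (x) x 50 (y) x 6 (z) mm, teeth on its front (+x) edge. Origin: centre of the blade's underside, z up. Grip: block 10 (x) x 26 (y) mm, 6 to 26 mm above the underside, centred 23 mm behind (-x of) the origin, its back flush with the blade's back edge. About 0.17 kg; slides easily on plate and screw, friction about 0.18
- leaf_blue_tip (a point): middle of the line of tooth tips of leaf_blue, half way up the blade's thickness, 32 mm ahead of its origin; axes as the leaf. Five trapezoidal teeth, 4 mm long; the pitch is 7, 8 or 9 mm, another for each leaf, and which has which is not told
- leaf_yellow_tip (a point): middle of the line of tooth tips of leaf_yellow, half way up the blade's thickness, 32 mm ahead of its origin; axes as the leaf. Five trapezoidal teeth, 4 mm long; the pitch is 7, 8 or 9 mm, another for each leaf, and which has which is not told
- leaf_red_tip (a point): middle of the line of tooth tips of leaf_red, half way up the blade's thickness, 32 mm ahead of its origin; axes as the leaf. Five trapezoidal teeth, 4 mm long; the pitch is 7, 8 or 9 mm, another for each leaf, and which has which is not told
- thread_mid (a point): on the axis of the lead screw to be checked, in the middle of its thread. y along the screw, x level, from the rest plate into the screw, z up. Fully home, a leaf's blade edge meets the crests and its tip point is at x = -0.014; a leaf of another pitch, or the right one out of step, rides on the crests at x = -0.018
- station: fixed aluminium base with the rest plate, a flat grey plate whose top is 27 mm above the shelf and spans x -130 to 68, y -185 to 185 mm, and two dark cradle blocks (inner faces y = +-102 mm, x 72 to 232, clamps up to 56 mm high). The front screw's axis is at x 100, z 30 mm. Origin: on the shelf; axes as thread_mid. Position and yaw vary
- screw_1: one of three look-alike steel lead screws fixed along y in the cradles; which one is clamped in front, beside the rest plate, varies; two wait 55 and 105 mm behind it. 36 mm over the crests, grooves 4.2 mm deep, thread 180 mm long, pitch 7, 8 or 9 mm, another for each. Origin: mid-length on the axis
- screw_2: one of three look-alike steel lead screws fixed along y in the cradles; which one is clamped in front, beside the rest plate, varies; two wait 55 and 105 mm behind it. 36 mm over the crests, grooves 4.2 mm deep, thread 180 mm long, pitch 7, 8 or 9 mm, another for each. Origin: mid-length on the axis
- screw_3: the third lead screw, as screw_1. The thread shifts along y by up to 4 mm from start to start: a matching leaf drops in only when its teeth are within about 1.3 mm of the grooves along y; otherwise it rides on the crests and has to be moved along the screw a little at a time
- toroid: black ferrite toroid, 36 mm outside, 20 mm inside, 14 mm high, lying on the rest plate right in front of the thread; leave it where it is. Origin: centre of the underside
- acrylic_block: clear acrylic spacer block 30 x 30 x 20 mm on the rest plate, near one of its far corners; leave it. Origin: centre of the underside
- edge_connector: black edge connector with gold contacts, 44 x 10 x 13 mm, on the rest plate near the other far corner; leave it. Origin: centre of the underside, x along its length
- ic_tube: orange plastic IC tube, 300 x 14 x 10 mm, lying on the steel shelf to the right of the station; leave it. Origin: centre of the underside, x along its length
- flux_bottle: small white bottle with blue cap, 44 mm diameter, 110 mm high, on the shelf to the left; leave it. Origin: centre of the underside
- screwdriver: screwdriver, 170 mm long, lying on the shelf to the right of the robot's front; leave it. Origin: at its underside, x along it
- drawer_front (a point): front of the half-open middle drawer of the small blue drawer unit (160 x 150 x 165 mm) to the left; leave it as it is
Not all that is in view belongs to the job. Leave any pink or turquoise look-alike of the leaf_blue alone.

How it is judged:
At the end, for the whole second after the job is handed in: one leaf home in the front screw's thread: tooth tips within 15.5 mm of its axis (home 14, on the crests 18), square to it within 2.3 degrees; the other two leaves' tips 26 mm or more before the axis; all three flat on the rest plate (within 2 mm, 3 degrees), at rest ((((x of leaf_blue_tip in the frame of thread_mid between -0.0155 and -0.0125 m and y of leaf_blue_tip in the frame of thread_mid between -0.075 and 0.075 m and angle between the y axis of leaf_blue and the y axis of thread_mid, either way round below 0.04 rad and z of leaf_blue_tip in the frame of thread_mid between -0.002 and 0.002 m and angle between leaf_blue's own z axis and vertical below 0.05 rad and linear speed of leaf_blue below 0.01 m/s) and (x of leaf_yellow_tip in the frame of thread_mid below -0.026 m and z of leaf_yellow_tip in the frame of thread_mid between -0.002 and 0.002 m and angle between leaf_yellow's own z axis and vertical below 0.05 rad and linear speed of leaf_yellow below 0.01 m/s) and (x of leaf_red_tip in the frame of thread_mid below -0.026 m and z of leaf_red_tip in the frame of thread_mid between -0.002 and 0.002 m and angle between leaf_red's own z axis and vertical below 0.05 rad and linear speed of leaf_red below 0.01 m/s)) or ((x of leaf_yellow_tip in the frame of thread_mid between -0.0155 and -0.0125 m and y of leaf_yellow_tip in the frame of thread_mid between -0.075 and 0.075 m and angle between the y axis of leaf_yellow and the y axis of thread_mid, either way round below 0.04 rad and z of leaf_yellow_tip in the frame of thread_mid between -0.002 and 0.002 m and angle between leaf_yellow's own z axis and vertical below 0.05 rad and linear speed of leaf_yellow below 0.01 m/s) and (x of leaf_blue_tip in the frame of thread_mid below -0.026 m and z of leaf_blue_tip in the frame of thread_mid between -0.002 and 0.002 m and angle between leaf_blue's own z axis and vertical below 0.05 rad and linear speed of leaf_blue below 0.01 m/s) and (x of leaf_red_tip in the frame of thread_mid below -0.026 m and z of leaf_red_tip in the frame of thread_mid between -0.002 and 0.002 m and angle between leaf_red's own z axis and vertical below 0.05 rad and linear speed of leaf_red below 0.01 m/s)) or ((x of leaf_red_tip in the frame of thread_mid between -0.0155 and -0.0125 m and y of leaf_red_tip in the frame of thread_mid between -0.075 and 0.075 m and angle between the y axis of leaf_red and the y axis of thread_mid, either way round below 0.04 rad and z of leaf_red_tip in the frame of thread_mid between -0.002 and 0.002 m and angle between leaf_red's own z axis and vertical below 0.05 rad and linear speed of leaf_red below 0.01 m/s) and (x of leaf_blue_tip in the frame of thread_mid below -0.026 m and z of leaf_blue_tip in the frame of thread_mid between -0.002 and 0.002 m and angle between leaf_blue's own z axis and vertical below 0.05 rad and linear speed of leaf_blue below 0.01 m/s) and (x of leaf_yellow_tip in the frame of thread_mid below -0.026 m and z of leaf_yellow_tip in the frame of thread_mid between -0.002 and 0.002 m and angle between leaf_yellow's own z axis and vertical below 0.05 rad and linear speed of leaf_yellow below 0.01 m/s)))); the robot touches nothing.
It fails at once if two leaves are at the thread at once (x of each of leaf_blue_tip, leaf_yellow_tip in the frame of thread_mid above -0.0195 m or x of each of leaf_blue_tip, leaf_red_tip in the frame of thread_mid above -0.0195 m or x of each of leaf_yellow_tip, leaf_red_tip in the frame of thread_mid above -0.0195 m).
It fails at once if a leaf is forced against a screw with more than 40 N ((contact force between leaf_blue and screw_1 above 40 N or contact force between leaf_blue and screw_2 above 40 N or contact force between leaf_blue and screw_3 above 40 N) or (contact force between leaf_yellow and screw_1 above 40 N or contact force between leaf_yellow and screw_2 above 40 N or contact force between leaf_yellow and screw_3 above 40 N) or (contact force between leaf_red and screw_1 above 40 N or contact force between leaf_red and screw_2 above 40 N or contact force between leaf_red and screw_3 above 40 N)).
It fails at once if a bystander on the rest plate is moved by more than 10 mm, or one on the shelf by more than 20 mm (distance of any of toroid, acrylic_block, edge_connector from where it was at the start of the episode above 0.01 m or distance of any of ic_tube, flux_bottle, screwdriver, drawer_front from where it was at the start of the episode above 0.02 m).
It fails at once if the bottle is tipped over (angle between flux_bottle's own z axis and vertical above 0.3 rad).
It also fails if it takes over 72 s, if anything falls off the work surface, if the arm or the gripper's body presses on something with over 40 N, if the wrist force passes 120 N, or if a joint passes its speed limit or range.

## Working session

There is one attempt and no reset: what is moved stays moved. The work goes in short steps, Python scripts to look and compute and a tool call to move; the robot and the scene stay as the last step left them, time stands still between calls to the robot, and variables do not carry over. Pictures are saved under pics/ and viewed, at most 10 in all, crops included, and the job is handed in when it is done.

Besides the shell and the picture viewer there is one more tool, called after "Emit:" as name(argument=value, ...), one argument or row to a line, values as JSON. move_arm: Moves the arm, as the interface text tells. Its arguments: {"type":"object","properties":{"commands":{"type":"array","items":{"type":"array","items":{"type":"array","items":{"type":"number"}}}},"claw":{"type":"number"},"squeeze":{"type":"number"}},"required":["commands"]}

```bash
mkdir -p pics; ls; cat > h.py <<'E'
from rig import *
import numpy as np, cv2
def snap(cam,name):
    d=camera(cam); cv2.imwrite(f'pics/{name}.png',d['pixels']); np.savez(f'pics/{name}.npz',**d); return d
def load(name): return np.load(f'pics/{name}.npz')
def pt(d,u,v,r=1):
    K=d['camera_matrix']; z=d['range_z'][v-r:v+r+1,u-r:u+r+1]; z=np.median(z[z>0])
    c=np.array([(u-K[0,2])/K[0,0]*z,-(v-K[1,2])/K[1,1]*z,-z,1]); return (np.linalg.inv(d['extrinsics'])@c)[:3]
def onplane(d,u,v,h):
    K=d['camera_matrix'];E=np.linalg.inv(d['extrinsics']); r=E[:3,:3]@np.array([(u-K[0,2])/K[0,0],-(v-K[1,2])/K[1,1],-1]); o=E[:3,3]
    return o+r*(h-o[2])/r[2]
E
python3 - <<'E'
from h import *
for c in ['top','scene']:
    d=snap(c,c+'0'); print(c,d['camera_matrix'].tolist(),np.linalg.inv(d['extrinsics'])[:3,3])
print(get_obs())
E
```

```text
pics
top [[510.4819590662862, 0.0, 317.8765569336176], [0.0, 510.4819590662862, 199.81722172636222], [0.0, 0.0, 1.0]] [0.32414405 0.05054487 1.42546797]
scene [[363.33902236037284, 0.0, 314.8211921296813], [0.0, 363.33902236037284, 190.292899245008], [0.0, 0.0, 1.0]] [0.95912588 0.53059858 0.65016711]
{'time': 0.1, 'q': array([-1.30148635e+00,  5.28362002e-01,  1.43375898e+00, -4.86432260e-06,
        1.18136506e+00, -1.78457172e-01]), 'joint_velocities': array([-0.00078142, -0.00274148, -0.0039957 ,  0.00120218,  0.00016084,
       -0.00184956]), 'joint_torque': array([ 1.11925413e-04, -4.40985954e+01, -1.77150607e+01,  6.35981304e-02,
        5.33795287e-02, -3.95259497e-05]), 'position': array([ 0.27056508, -0.56306648,  0.40388085]), 'tool_rot': array([ 9.75041939e-01,  2.22018741e-01, -4.52370082e-05, -9.45616053e-04]), 'ft_force': array([ 0.15873141, -0.32524576, -0.30080844]), 'moment': array([ 0.04459509, -0.00982387, -0.0220151 ]), 'grip_force': 0.0, 'grip_width': 0.08706676302018174}
```

View pics/top0.png

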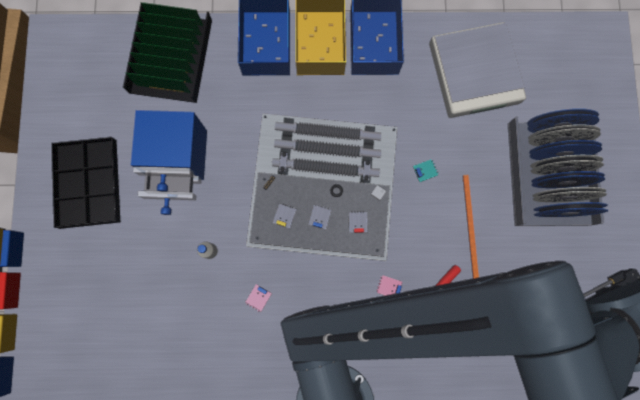

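View pics/scene0.png

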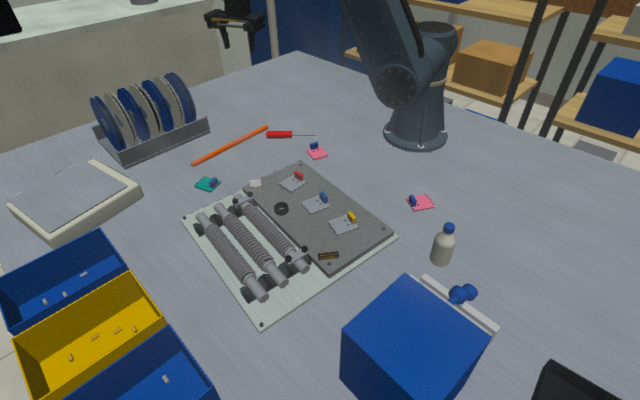

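Top view: the station is upright in view at about (322,187), with the front screw along v≈167. The leaves are at yellow (284,216), blue (319,217) and red (358,222), and the toroid is at (337,190). Next, an enlarged crop.

```bash
python3 - <<'E'
from h import *
d=load('top0'); c=d['pixels'][105:265,240:405]; cv2.imwrite('pics/topc.png',cv2.resize(c,None,fx=3.7,fy=3.7,interpolation=cv2.INTER_CUBIC))
for u,v in [(264,115),(396,128),(386,259),(248,245)]: print('base',onplane(d,u,v,0.005),pt(d,u,v))
for n,u,v in [('yel',284,216),('blu',319,217),('red',358,222),('tor',337,190),('plate',330,240)]: print(n,pt(d,u,v))
E
```

```text
base [0.79686776 0.19410059 0.005     ] [0.79367789 0.19313189 0.01458511]
base [ 0.75570471 -0.18659787  0.005     ] [ 0.75516734 -0.18630259  0.00676872]
base [ 0.38046664 -0.1470282   0.005     ] [ 0.38052924 -0.14724781  0.0034211 ]
base [0.42197933 0.2352485  0.005     ] [0.42161718 0.2345648  0.01025803]
yel [0.49875678 0.13383877 0.03379795]
blu [0.49554127 0.03776919 0.03197925]
red [ 0.48069238 -0.06900347  0.0343906 ]
tor [ 0.57160691 -0.0130133   0.0260897 ]
plate [0.43266952 0.00803076 0.02469359]
```

View pics/topc.png

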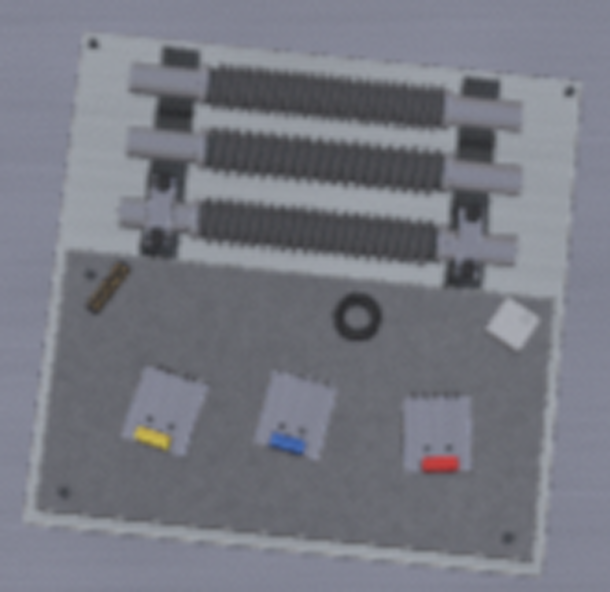

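Emit:
move_arm(
  commands=[
    [[11.59,-10.88,0,0,0,0.555],[11.59,-10.88,0,0,0,0.555],[11.59,-10.88,0,0,0,0.555],[11.59,-10.88,0,0,0,0.555],[11.59,-10.88,0,0,0,0.555],[11.59,-10.88,0,0,0,0.555],[11.59,-10.88,0,0,0,0.555],[11.59,-10.88,0,0,0,0.555],[11.59,-10.88,0,0,0,0.555],[11.59,-10.88,0,0,0,0.555],[11.59,-10.88,0,0,0,0.555],[11.59,-10.88,0,0,0,0.555]],
  ],
)

```text
time: 1.6
position: [0.4999, 0.0301, 0.4044]
tool_rot: [0.999, -0.053, -0.001, 0.0]
ft_force: [-1.5, -0.9, 0.2]
grip_width: 0.087
grip_force: 0.0
```

```bash
python3 - <<'E'
from h import *
d=snap('wrist','w0'); o=get_obs(); print(o['time'],o['position'],o['tool_rot'],o['q'],o['ft_force']); print(d['camera_matrix'],d['extrinsics'])
E
```

```text
1.65 [0.49976403 0.02920568 0.40445201] [ 9.98571531e-01 -5.34275162e-02 -5.63137548e-04  2.84929860e-04] [-1.65037514e-01  3.61606633e-01  1.73917621e+00 -8.01218652e-04
  1.04186577e+00  1.51306944e+00] [ 0.38641906 -0.6003039   0.07749927]
[[336.12645069   0.         323.83846847]
 [  0.         336.12645069 194.22137781]
 [  0.           0.           1.        ]] [[-0.10417787 -0.99455784 -0.00129708  0.08205557]
 [ 0.9563284  -0.09981513 -0.27472337 -0.44182268]
 [ 0.27309881 -0.02986053  0.96152243 -0.5261822 ]
 [ 0.          0.          0.          1.        ]]
```

View pics/w0.png

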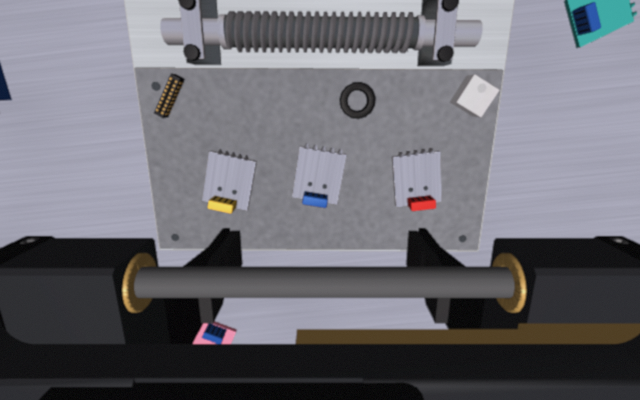

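The wrist view shows the plate corners at (136,68), (503,68), (477,249) and (160,249). The front screw is at v≈32, with leaf grips at yellow (222,206), blue (316,200) and red (422,204). I'll rectify it to the station frame for measuring.

```bash
cat >> h.py <<'E'
def proj(d,P):
    E=d['extrinsics'];K=d['camera_matrix']; c=(E[:3,:3]@np.asarray(P).T).T+E[:3,3]
    return np.stack([K[0,0]*c[:,0]/-c[:,2]+K[0,2], -K[1,1]*c[:,1]/-c[:,2]+K[1,2]],1)
def rect(d,T,yaw,x0,x1,y0,y1,z,s):
    "patch in station frame; rows: x from x1 down to x0, cols: y from y1 down to y0; s m/px"
    xs=np.arange(x1,x0,-s); ys=np.arange(y1,y0,-s); X,Y=np.meshgrid(xs,ys,indexing='ij'); c,n=np.cos(yaw),np.sin(yaw)
    P=np.stack([T[0]+c*X-n*Y,T[1]+n*X+c*Y,np.full_like(X,z)],-1).reshape(-1,3)
    m=proj(d,P).astype(np.float32).reshape(*X.shape,2); return cv2.remap(d['pixels'],m,None,cv2.INTER_CUBIC)
E
python3 - <<'E'
from h import *
d=load('w0')
c=[onplane(d,u,v,0.027)[:2] for u,v in [(136,68),(503,68),(477,249),(160,249)]]
print(np.round(c,4)); 
loc=np.array([[.068,.185],[.068,-.185],[-.13,-.185],[-.13,.185]]); c=np.array(c)
A=c-c.mean(0);B=loc-loc.mean(0); yaw=np.arctan2((B[:,0]*A[:,1]-B[:,1]*A[:,0]).sum(),(A*B).sum())
R=np.array([[np.cos(yaw),-np.sin(yaw)],[np.sin(yaw),np.cos(yaw)]]); T=c.mean(0)-R@loc.mean(0); print(T,yaw,c-(loc@R.T+T))
# screw pitch by FFT at crest top
p=rect(d,T,yaw,.09,.115,-.09,.09,.047,.00025).astype(float).mean(2); 
best=[]
y=np.arange(p.shape[1])*.00025; w=np.hanning(len(y))
q=p-cv2.GaussianBlur(p,(0,0),40)
for pit in np.arange(.006,.0105,.0001): best.append((np.abs(((q*w)@np.exp(2j*np.pi*y/pit))).sum(),pit))
print([(round(b[1]*1e3,1),int(b[0])) for b in sorted(best)[::-1][:6]])
im=rect(d,T,yaw,-.10,-.00,-.12,.13,.033,.0004); cv2.imwrite('pics/rect.png',cv2.resize(im,None,fx=1.28,fy=1.28)); print(im.shape)
E
```

```text
[[ 0.6233  0.2061]
 [ 0.585  -0.1587]
 [ 0.389  -0.1369]
 [ 0.4271  0.2291]]
[0.53693266 0.0315854 ] -0.10627651330922835 [[-9.10366099e-04 -2.25818079e-03]
 [ 8.70019324e-05  8.53093648e-04]
 [ 9.80908504e-04  1.66845810e-03]
 [-1.57544337e-04 -2.63370957e-04]]
[(np.float64(7.8), 297300), (np.float64(7.9), 289868), (np.float64(7.7), 279028), (np.float64(8.0), 259683), (np.float64(7.6), 237729), (np.float64(8.1), 213907)]
(250, 625, 3)
```

View pics/rect.png

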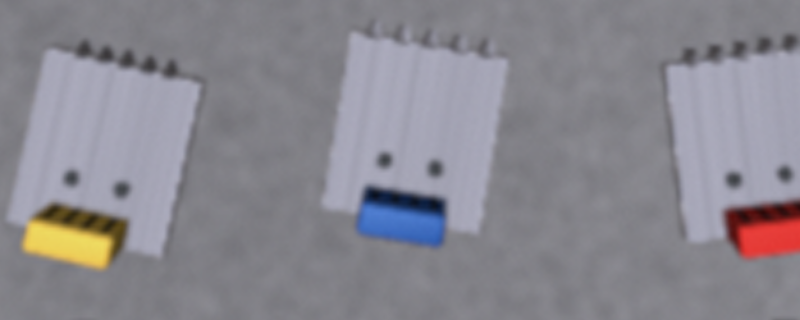

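Measured pitches: screw about 7.9 mm, so 8. The teeth are yellow about 7, blue about 8.9 (9) and red about 8, so red is the candidate. I'll move above red's grip.

Emit:
move_arm(
  commands=[
    [[-0.777,2.59,3.73,0,0,-0.132],[-0.777,2.59,3.73,0,0,-0.132],[-0.777,2.59,3.73,0,0,-0.132],[-0.777,2.59,3.73,0,0,-0.132],[-0.777,2.59,3.73,0,0,-0.132],[-0.777,2.59,3.73,0,0,-0.132]],
  ],
  claw=-0.26,
)

```text
time: 2.4
position: [0.4588, -0.07, 0.257]
tool_rot: [1.0, 0.013, 0.002, 0.001]
ft_force: [-0.1, -0.2, 0.6]
grip_width: 0.055
grip_force: 0.0
```

```bash
python3 - <<'E'
from h import *
d=snap('wrist','w1'); o=get_obs(); print(o['time'],o['position'],o['tool_rot'],o['ft_force'])
g=proj(d,[np.r_[o['position'][:2],o['position'][2]-.182]]); print(g)
E
```

```text
2.45 [ 0.45875065 -0.06976826  0.25707785] [9.99916297e-01 1.28028971e-02 1.72647138e-03 7.10156789e-04] [ 0.89813414 -0.77822947  0.19707624]
[[322.44183871 248.58863149]]
```

View pics/w1.png

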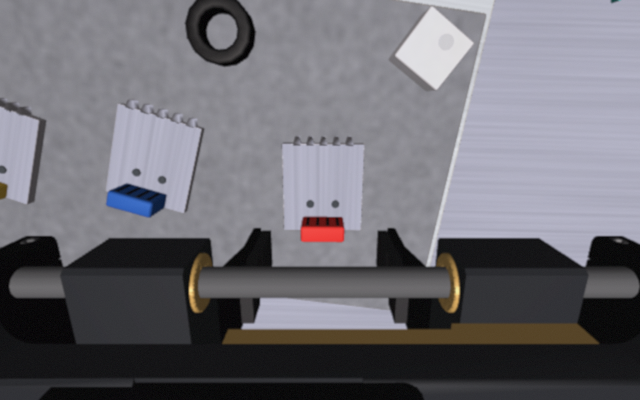

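The red leaf is square to the tool. Its grip top is at about (322,222), between the fingers in y.

```bash
python3 - <<'E'
from h import *
d=load('w1')
for u,v,z in [(322,218,.053),(322,226,.053),(322,222,.053),(322,241,.033),(283,143,.033),(364,143,.033),(282,231,.033),(363,230,.033)]: print(u,v,onplane(d,u,v,z))
print(pt(d,300,190),pt(d,322,222),pt(d,250,200))
E
```

```text
322 218 [ 0.4678793 -0.0691916  0.053    ]
322 226 [ 0.46291178 -0.06931235  0.053     ]
322 222 [ 0.46540404 -0.06925177  0.053     ]
322 241 [ 0.44467117 -0.06964502  0.033     ]
283 143 [ 0.50827897 -0.04444076  0.033     ]
364 143 [ 0.50954675 -0.09354456  0.033     ]
282 231 [ 0.45104547 -0.0433851   0.033     ]
363 230 [ 0.45311101 -0.09617261  0.033     ]
[ 0.47916681 -0.05497359  0.03347168] [ 0.46248509 -0.0692793   0.04515474] [ 0.46989566 -0.02195444  0.02728426]
```

Emit:
move_arm(
  commands=[
    [[0,0,0.6,0,0,0],[0,0,0.95,0,0,0],[0,0,0.95,0,0,0]],
  ],
)

```text
time: 2.82
position: [0.4581, -0.0695, 0.2173]
tool_rot: [1.0, 0.013, -0.001, -0.0]
ft_force: [0.2, -0.2, -0.1]
grip_width: 0.0546
grip_force: 0.0
```

Emit:
move_arm(
  commands=[
    [[0,0,0,0,0,0],[0,0,0,0,0,0],[0,0,0,0,0,0],[0,0,0,0,0,0]],
  ],
  claw=1,
  squeeze=35,
)

```text
time: 3.32
position: [0.4582, -0.0701, 0.2178]
tool_rot: [1.0, 0.012, 0.0, 0.0]
ft_force: [0.0, 0.3, 2.4]
grip_width: 0.0253
grip_force: 35.0
```

Emit:
move_arm(
  commands=[
    [[0,0,-0.4,0,0,0],[0,0,-0.9,0,0,0],[0.5,-0.8,-0.9,0,0,0.03],[1.0,-1.6,-0.9,0,0,0.065],[1.5,-2.4,-0.9,0,0,0.1],[2.06,-3.24,-0.9,0,0,0.131],[2.06,-3.24,-0.9,0,0,0.131],[2.06,-3.24,-0.9,0,0,0.131]],
  ],
)

```text
time: 4.32
position: [0.5365, 0.0616, 0.2531]
tool_rot: [0.999, -0.053, -0.001, 0.0]
ft_force: [0.6, -0.3, -1.0]
grip_width: 0.0254
grip_force: 35.0
```

```bash
python3 - <<'E'
from h import *
d=snap('wrist','w2'); o=get_obs(); print(o['time'],o['position'],o['tool_rot'],o['ft_force'],o['moment'])
cv2.imwrite('pics/w2c.png',cv2.resize(d['pixels'][0:270,160:520],None,fx=2,fy=2))
E
```

```text
4.375 [0.53645746 0.06115881 0.25319274] [ 9.98584609e-01 -5.31766044e-02 -1.01100010e-03  6.63786976e-05] [-0.30798352 -0.51766703 -1.76743202] [ 0.03919505  0.03842194 -0.05942815]
```

View pics/w2c.png

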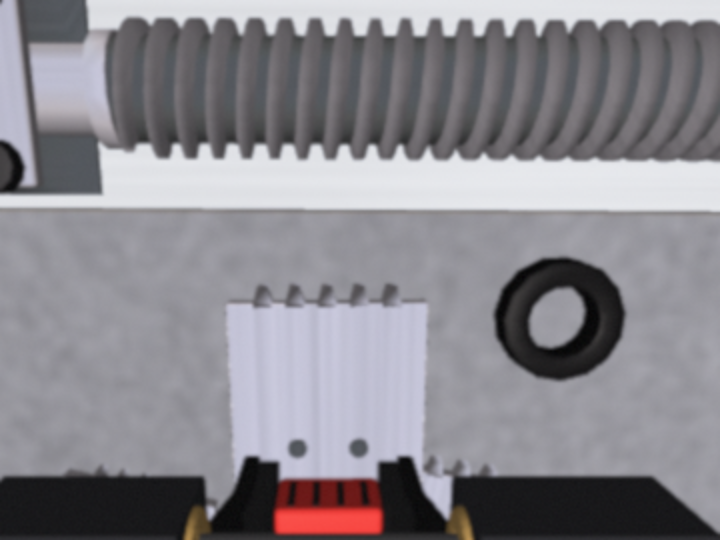

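The red leaf is held level and square at crop teeth (262–390, 297), about 15 mm clear of the screw. The toroid is to the right at (560,318). I'll go forward 20 mm and lower.

Emit:
move_arm(
  commands=[
    [[0.25,0,0,0,0,0],[0.5,0,0.2,0,0,0],[0.5,0,0.5,0,0,0],[0.5,0,0.75,0,0,0],[0.5,0,0.87,0,0,0],[0.5,0,0.9,0,0,0]],
  ],
)

```text
time: 5.12
position: [0.5569, 0.0596, 0.2177]
tool_rot: [0.999, -0.053, -0.0, 0.0]
ft_force: [-2.1, -0.2, 9.9]
grip_width: 0.0256
grip_force: 35.0
```

Emit:
move_arm(
  commands=[
    [[0,0,0,0,0,0],[0,0,0,0,0,0]],
  ],
  squeeze=8,
)

```text
time: 5.38
position: [0.5571, 0.0595, 0.2177]
tool_rot: [0.999, -0.053, 0.0, -0.0]
ft_force: [-0.8, 0.2, 2.5]
grip_width: 0.0259
grip_force: 8.0
```

```bash
python3 - <<'E'
from h import *
d=snap('wrist','w3'); o=get_obs(); print(o['time'],o['position'],o['tool_rot'],o['ft_force'],o['grip_force'])
T=(.53693,.03159);yaw=-.10628
im=rect(d,T,yaw,.05,.10,-.03,.09,.030,.0002); cv2.imwrite('pics/w3c.png',cv2.resize(im,None,fx=1.3333,fy=1.3333,interpolation=cv2.INTER_CUBIC)); print(im.shape)
E
```

```text
5.425 [0.55708597 0.05956752 0.21769889] [ 9.98593016e-01 -5.30281741e-02  3.45780498e-05 -1.47369261e-05] [-0.5853911   0.2099594   2.12199734] 8.000104576349258
(250, 600, 3)
```

View pics/w3c.png

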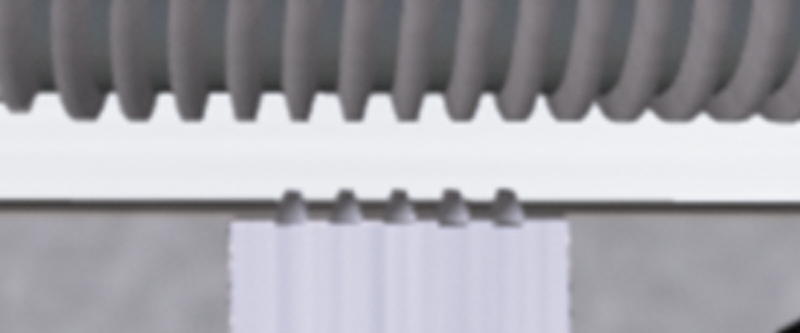

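Teeth are at crop u = 291–507 and crests at 299–513, on the same 8 mm spacing. So the teeth need to go 2.9 mm left, then forward about 14.6 mm.

Emit:
move_arm(
  commands=[
    [[0,-0.0725,0,0,0,0],[0.1,-0.0725,0,0,0,0],[0.2,-0.0725,0,0,0,0],[0.25,-0.0725,0,0,0,0],[0.27,-0.0725,0,0,0,0],[0.29,-0.0725,0,0,0,0],[0.31,-0.0725,0,0,0,0],[0.33,-0.0725,0,0,0,0],[0.34,-0.0725,0,0,0,0]],
  ],
)

```text
time: 6.55
position: [0.571, 0.0609, 0.2177]
tool_rot: [0.999, -0.053, 0.0, 0.0]
ft_force: [-0.8, -0.1, 5.8]
grip_width: 0.026
grip_force: 8.0
```

Emit:
move_arm(
  commands=[
    [[0.01,0,0,0,0,0],[0.02,0,0,0,0,0],[0.03,0,0,0,0,0],[0.04,0,0,0,0,0],[0.04,0,0,0,0,0]],
  ],
)

```text
time: 7.18
position: [0.5719, 0.0609, 0.2176]
tool_rot: [0.999, -0.053, -0.001, -0.0]
ft_force: [-3.1, 0.9, 6.1]
grip_width: 0.026
grip_force: 8.0
```

```bash
python3 - <<'E'
from h import *
d=snap('wrist','w4'); o=get_obs(); print(o['time'],o['position'],o['tool_rot'],o['ft_force'],o['grip_force'])
T=(.53693,.03159);yaw=-.10628
im=rect(d,T,yaw,.05,.10,-.03,.09,.030,.0002); cv2.imwrite('pics/w4c.png',cv2.resize(im,None,fx=1.3333,fy=1.3333,interpolation=cv2.INTER_CUBIC))
E
```

```text
7.225 [0.57192977 0.06088107 0.21758976] [ 9.98590029e-01 -5.30743052e-02 -1.03351532e-03 -6.72751278e-05] [-2.84381288  0.20626933  6.29941413] 8.000323176383972
```

View pics/w4c.png

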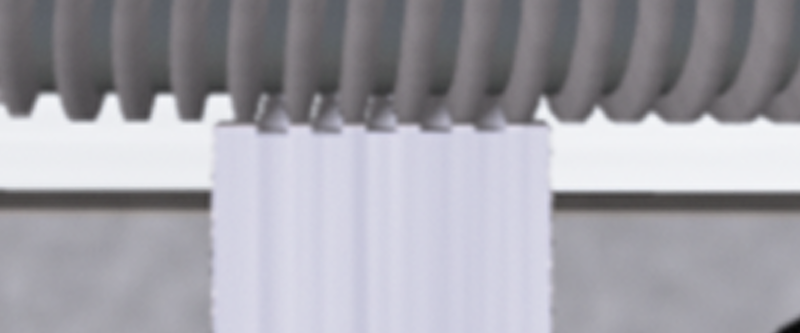

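The teeth are inside the grooves and the blade edge meets the crests at v≈124. A final slight press, then open and retreat.

Emit:
move_arm(
  commands=[
    [[0.012,0,0,0,0,0],[0.025,0,0,0,0,0],[0.025,0,0,0,0,0]],
  ],
)

```text
time: 7.6
position: [0.5725, 0.0608, 0.2174]
tool_rot: [0.999, -0.053, -0.002, -0.0]
ft_force: [-2.6, 0.4, 5.4]
grip_width: 0.0259
grip_force: 8.0
```

Emit:
move_arm(
  commands=[
    [[0,0,0,0,0,0],[0,0,0,0,0,0],[0,0,0,0,0,0]],
  ],
  claw=-0.3,
)

```text
time: 7.98
position: [0.5737, 0.0606, 0.2173]
tool_rot: [0.999, -0.053, 0.0, -0.0]
ft_force: [0.6, 0.0, -0.3]
grip_width: 0.0483
grip_force: 0.0
```

Emit:
move_arm(
  commands=[
    [[0,0,-0.3,0,0,0],[0,0,-1,0,0,0],[0,0,-2,0,0,0],[-1,0,-3,0,0,0],[-1.5,0,-3.75,0,0,0],[-1.5,0,-3.75,0,0,0]],
  ],
)

```text
time: 8.72
position: [0.5132, 0.0673, 0.3705]
tool_rot: [0.999, -0.053, 0.003, 0.0]
ft_force: [0.7, -0.3, 0.5]
grip_width: 0.0564
grip_force: 0.0
```

```bash
python3 - <<'E'
from h import *
d=snap('wrist','w5'); o=get_obs(); print(o['time'],o['position'],o['ft_force'])
T=(.53693,.03159);yaw=-.10628
im=rect(d,T,yaw,-.09,.12,-.14,.14,.033,.00035); cv2.imwrite('pics/w5c.png',im); print(im.shape)
E
```

```text
8.775 [0.51384237 0.0671008  0.36920553] [-0.21850956  0.90945622 -0.23000926]
(600, 801, 3)
```

View pics/w5c.png

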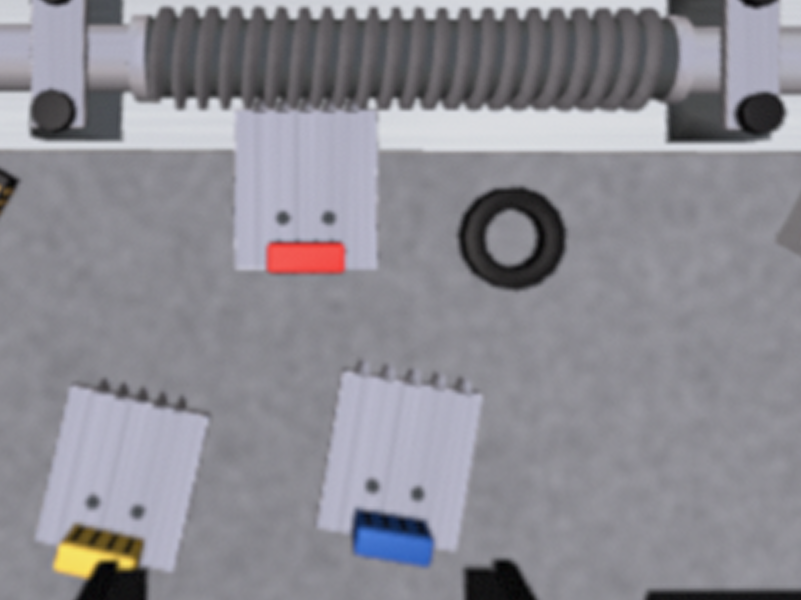

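Red is home and square: its blade edge is on the crests at v≈108 and its sides are vertical in the rectified view. Blue and yellow are far back, and the toroid is in place.

```bash
python3 -c "
from rig import *
print(hand_in())"
```

```text
the job is handed in; nothing more can be done
None
```

The red leaf (8 mm pitch) is seated fully home and square in the front screw's thread, with blue and yellow left flat and well clear; I picked red by measuring the pitches in the wrist camera image (screw and red about 8 mm, yellow about 7, blue about 9), so only red was actually tried in the thread.

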